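# Rack the inspected board carrier

## Robot

A 6-joint arm with a two-finger parallel gripper is mounted at the origin on the work surface. World frame = base frame: x ahead of the robot, y to its left, z up, the work surface at z = 0. Lengths are in mm, angles in rad, forces in N, time in s.
With the tool pointing down it reaches from about 350 to 875 mm from the base axis. Payload 4.2 kg.
Tool frame: the origin (TCP) lies between the finger pads; the fingertips stand 8 mm ahead of it and the grasp point (between the pads) lies 11 mm behind it (ctrl.tips_ahead is the distance from the TCP to the fingertips, in mm); z points along the fingers, y is the line along which they close (so a half turn about z gives the same grasp; the last joint's range is limited). The gripper opens to 87 mm and grips with 3 to 60 N. Pads are 19 mm wide; open, the fingers measure 117 mm over their backs; the gripper's body (75 mm by 190 mm) begins 51 mm behind the grasp point.
Start: joints at [-0.926, 0.385, 0.008, 0, -1.194, -0.259], TCP at [235.201, -579.033, 230.55] pointing down, gripper open.
Joint ranges: [-3.14, 3.14], [-1.21, 2.06], [-1.07, 1.41], [-3.16, 2.05], [-2.99, -0.16], [-3.1, 3.1]. Speed limits (rad/s): [2.79, 2.79, 3.14, 3.14, 3.14, 3.14].

## Interface

Orientations are given as a unit quaternion [w, x, y, z].
In Python, from station import ctrl gives the robot as it stands. Calls block until the motion is done:
- ctrl.move_to(position, orientation): joint-space move of the TCP to a pose.
- ctrl.move_l(position, attitude=None, v=150, contact_N=None): straight line of the TCP; attitude=None keeps the orientation; v is the mean speed in mm/s. With contact_N (N) it stops when the force on the tool has changed by that much, and returns True; else False.
- ctrl.move_joints(angles): joint-space move.
- ctrl.grip(opening): finger opening in mm; the grip force is fixed at half the most; returns when the fingers have stopped.
- ctrl.dwell(seconds).
- ctrl.ik(position, orientation): joint angles nearest the present ones, or None.
- ctrl.get_image(name): name is "side" or "top"; returns (picture, depth): 480x640x3 uint8, red, green, blue; 480x640 float32, mm along the optical axis (not along the pixel's ray), 0 where there is no reading.
- ctrl.camera_model(name): a dict with "intrinsics" (3x3 intrinsics, pixels), "dist" ([k1, k2, p1, p2, k3] as OpenCV has them; the pictures are not rectified), "extrinsics" (4x4, takes a point from world to camera coordinates). Camera axes: x right, y up, looking along -z (the intrinsics and any distortion apply to the point x, -y, -z); pixel columns grow to the right and rows downward; lengths in mm; the calibration is good to about 2 mm. A picture is of the moment at which its call begins. camera_model takes no time and is no camera call.
A pose or a line that the arm cannot do raises ctrl.Unreachable and nothing moves.
- ctrl.hand_in(): hands the job in; it is judged then, once.
Trained networks look in the newest picture that a camera, given by its name, has taken for a name from the list of things; names that differ only in an ending like _2 or _b are one class to them, and where a whole thing is asked for, a point or a joint stands for the part that bears it (a point fixed in the world has none). Each returns a list of dicts, best first, with "confidence" (0 to 1); they miss things now and then, are a little off and sometimes report something else, mostly with a low value. They report only what shows in the picture. A call takes as long as a camera call. They do not tell look-alikes from the thing itself.
- ctrl.outline_of(target, camera): "region" (480x640 bool, what is visible of it).
- ctrl.mark_of(target, camera): "at" ([x, y, z] in mm, in world coordinates, good to about 4 mm: a listed point, or the origin of a listed thing).
Readings, each from a call of its own:
- ctrl.read_clock(): time.
- ctrl.read_qpos(): joint angles.
- ctrl.read_dq(): joint speeds.
- ctrl.read_effort(): joint torques, N m.
- ctrl.read_tcp_pos(): TCP position.
- ctrl.read_tool_rot(): TCP orientation.
- ctrl.read_contact_force(): force on the tool from outside, world axes, zero at the start.
- ctrl.read_moment(): the same for the moment, N m.
- ctrl.read_gripper_width(): finger opening in mm.
- ctrl.read_gripper_force(): force on a finger pad.
Only numpy, scipy, OpenCV 4.12 (cv2) and the standard library are available. Lean on these libraries where they do the work, as an engineer would, in place of code of your own. Each camera call takes 0.05 s, during which the arm holds its last target. There are 200 camera calls.

## Task

A board carrier is leaning on the inspection easel. Pick it up and lower it, without dropping it, into the one empty slot of the three-slot rack, so that it stands upright and right way up, fully down on the slot's floor, with neither end sticking out of the rack (either face may point either way). Leave the two carriers already in the rack and the other things on the bench where they are.

Things in the scene. Friction and masses are not known exactly. Their poses are not given: they have to be found in the camera images.
- carrier: The carrier to move: a black 10 mm thick plate (x), 100 mm wide (y), 110 mm high (z, up), with a green circuit board let into the lower part of both faces; the top 35 mm is a bare rim to grip. Origin: middle of its bottom edge face; 220 g nominal. At the start it leans on the easel, its top tipped back 0.35 rad towards the easel's -x side.
- easel: Fixed metal easel, base plate 120 x 120 x 8 mm; origin under the base at z = 0, below the leaning carrier's bottom edge. The carrier's bottom edge stands on a ledge 30 mm above the bench behind a 7 mm lip on the +x side; two back-rest bars on its -x side support its lower 55 mm, the upper 55 mm are free on both faces.
- rack: Fixed rack, base 210 (x) x 130 (y) x 10 mm; origin under the centre of the base. Three parallel slots running along y, at x = -70, 0 and +70 mm, each 14 mm wide between walls that rise 30 mm above the slot floor, with a flared mouth 27 mm wide at 50 mm above the bench; open at both ends (y).
- rack_slot0 (a point): Middle of the floor of the rack's slot 0 (at rack x = -70 mm), 10 mm above the bench; x across the slot, y along it, z up.
- rack_slot1 (a point): Middle of the floor of the rack's slot 1 (at rack x = 0 mm), 10 mm above the bench; x across the slot, y along it, z up.
- rack_slot2 (a point): Middle of the floor of the rack's slot 2 (at rack x = 70 mm), 10 mm above the bench; x across the slot, y along it, z up.
- carrier_a: Identical carrier already standing in one of the slots: a black 10 mm thick plate (x), 100 mm wide (y), 110 mm high (z, up), with a green circuit board let into the lower part of both faces; the top 35 mm is a bare rim to grip. Origin: middle of its bottom edge face; 220 g nominal.
- carrier_b: Another identical carrier, in another slot: same size and origin.
- support_post: Bystander: round aluminium and black support post, 52 mm diameter, 83 mm high, origin under its centre.
- flux_tin: Bystander: metal tin, 60 mm diameter, 70 mm high, origin under its centre.
- screwdriver: Bystander: black-handled screwdriver lying on the bench.
Things that resemble listed ones, but are neither listed nor needed, are in the scene too. What is shaped like the carrier but blue or orange is not meant.

How it is judged:
By the outcome, as a careful person would: the job done as asked, in the order asked, and still so for the second after the job is handed in, with the robot touching nothing.
It also fails if it takes over 48 s, if anything falls off the work surface, if the arm or the gripper's body presses on something with over 40 N, if the wrist force passes 120 N, or if a joint passes its speed limit or range.

## Working session

There is one attempt and no reset: what is moved stays moved. The work goes in short steps, each a Python script; the robot and the scene stay as the last script left them, time stands still between calls to the robot, and variables do not carry over. Pictures are saved under pics/ and viewed, at most 10 in all, crops included, and the job is handed in when it is done.

```bash
ls; mkdir -p pics
cat > h.py <<'E'
import numpy as np, cv2
from station import ctrl
def cloud(name,depth):
    m=ctrl.camera_model(name);K=np.array(m["intrinsics"],float);d=np.array(m["dist"],float);T=np.array(m["extrinsics"],float)
    v,u=np.mgrid[0:480,0:640]
    p=cv2.undistortPoints(np.stack([u.ravel(),v.ravel()],1).astype(np.float64)[:,None],K,d)[:,0]
    z=depth.ravel().astype(float)
    c=np.stack([p[:,0]*z,-p[:,1]*z,-z],1)
    w=(c-T[:3,3])@T[:3,:3]
    w[z<=0]=np.nan
    return w.reshape(480,640,3)
def project(name,P):
    m=ctrl.camera_model(name);K=np.array(m["intrinsics"],float);d=np.array(m["dist"],float);T=np.array(m["extrinsics"],float)
    c=np.atleast_2d(P)@T[:3,:3].T+T[:3,3]
    return cv2.projectPoints(c*[1,-1,-1],np.zeros(3),np.zeros(3),K,d)[0][:,0]
E
python3 - <<'E'
from h import *
for n in("side","top"):
    im,d=ctrl.get_image(n);cv2.imwrite(f"pics/{n}0.png",im[:,:,::-1]);np.savez(f"{n}0.npz",im=im,d=d)
    for t in("carrier","easel","rack","rack_slot0","rack_slot1","rack_slot2"):
        print(n,t,[(np.round(r["at"]).tolist(),round(r["confidence"],2),project(n,r["at"])[0].round().tolist()) for r in ctrl.mark_of(t,n)])
print(ctrl.read_clock())
E
```

```text
pics
side carrier [([574.0, 246.0, 17.0], 0.98, [297.0, 359.0]), ([504.0, 242.0, 12.0], 0.95, [344.0, 364.0]), ([312.0, -175.0, 5.0], 0.93, [445.0, 214.0]), ([529.0, -232.0, 30.0], 0.86, [349.0, 182.0]), ([666.0, -164.0, 3.0], 0.82, [285.0, 203.0])]
side easel [([531.0, -231.0, -3.0], 0.93, [347.0, 193.0])]
side rack [([507.0, 247.0, 0.0], 0.94, [341.0, 372.0])]
side rack_slot0 [([502.0, 251.0, 10.0], 0.81, [344.0, 370.0]), ([572.0, 245.0, 11.0], 0.59, [299.0, 361.0])]
side rack_slot1 [([502.0, 251.0, 10.0], 0.81, [344.0, 370.0]), ([572.0, 245.0, 11.0], 0.59, [299.0, 361.0])]
side rack_slot2 [([502.0, 251.0, 10.0], 0.81, [344.0, 370.0]), ([572.0, 245.0, 11.0], 0.59, [299.0, 361.0])]
top carrier [([506.0, 240.0, 9.0], 0.84, [185.0, 277.0]), ([532.0, -233.0, 30.0], 0.73, [452.0, 254.0]), ([315.0, -174.0, 6.0], 0.72, [424.0, 381.0]), ([670.0, -161.0, 8.0], 0.68, [404.0, 183.0]), ([572.0, 246.0, 8.0], 0.61, [182.0, 241.0])]
top easel [([534.0, -232.0, -1.0], 0.71, [447.0, 255.0])]
top rack [([499.0, 249.0, -1.0], 0.86, [181.0, 282.0]), ([390.0, 29.0, 5.0], 0.32, [305.0, 341.0])]
top rack_slot0 [([434.0, 249.0, 12.0], 0.91, [178.0, 318.0]), ([505.0, 249.0, 9.0], 0.69, [180.0, 278.0]), ([573.0, 243.0, 13.0], 0.61, [183.0, 240.0])]
top rack_slot1 [([434.0, 249.0, 12.0], 0.91, [178.0, 318.0]), ([505.0, 249.0, 9.0], 0.69, [180.0, 278.0]), ([573.0, 243.0, 13.0], 0.61, [183.0, 240.0])]
top rack_slot2 [([434.0, 249.0, 12.0], 0.91, [178.0, 318.0]), ([505.0, 249.0, 9.0], 0.69, [180.0, 278.0]), ([573.0, 243.0, 13.0], 0.61, [183.0, 240.0])]
0.7
```

View pics/side0.png

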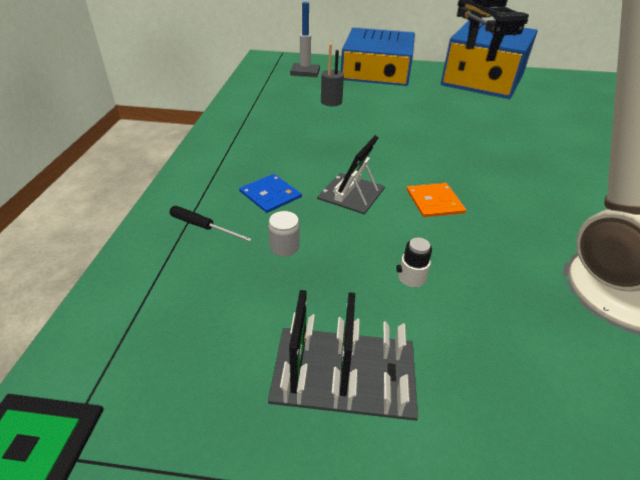

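View pics/top0.png

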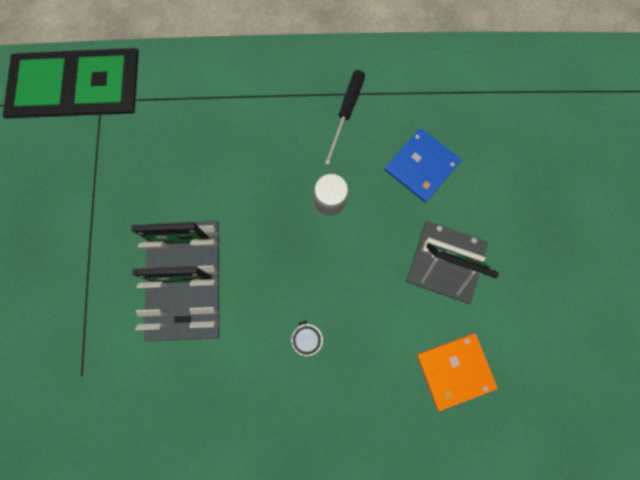

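Candidates for the carrier are:
- the black plate leaning on the easel, top (462,260) / side (358,165)
- the blue plate, top (423,164)
- the orange plate, top (457,372)
- the two carriers in the rack, top (170,230) and (172,273)
- the big black-green panel, top (70,82)

I choose the one on the easel. The empty slot is at top (178,318), and there is a dark patch in it that I need to check.

Run:
```python
from h import *
out=[]
for n,bx in(("side",(300,120,400,220)),("side",(265,285,425,415)),("top",(400,210,510,310)),("top",(125,215,225,345))):
    im=np.load(f"{n}0.npz")["im"][bx[1]:bx[3],bx[0]:bx[2],::-1]
    out.append(cv2.resize(im,(400,300),interpolation=cv2.INTER_CUBIC))
cv2.imwrite("pics/crops.png",np.vstack([np.hstack(out[:2]),np.hstack(out[2:])]))
W={n:cloud(n,np.load(f"{n}0.npz")["d"]) for n in("side","top")}
np.savez("W0.npz",**W)
# dark patch and slot neighbourhood, top cam
for v in range(308,332,2): print(v,[int(W["top"][v,u,2]) if W["top"][v,u,2]==W["top"][v,u,2] else -1 for u in range(134,222,4)])
print(W["top"][319,182])
for n in W:
    for r in ctrl.outline_of("carrier",n):
        m=cv2.erode(r["region"].astype(np.uint8),np.ones((3,3)))>0
        P=W[n][m];P=P[~np.isnan(P[:,0])]
        c=np.median(P,0)
        if not(450<c[0]<600 and -320<c[1]<-150):continue
        q=P
        for _ in range(6):
            c=q.mean(0);U,S,V=np.linalg.svd(q-c);nn=V[2]*np.sign(V[2][2] or 1)
            e=(P-c)@nn;q=P[abs(e)<max(3,0)]
        print(n,r["confidence"],len(P),len(q),"c",c.round(1),"n",nn.round(3),"tilt",np.arcsin(nn[2]).round(3),"rms",((q-c)@nn).std().round(2))
        yaw=np.arctan2(nn[1],nn[0]);y=np.array([-np.sin(yaw),np.cos(yaw),0]);zz=np.cross(nn,y)
        print("yaw",yaw.round(3),"y range",np.percentile(q@y,[0,1,50,99,100]).round(1),"z range",np.percentile(q@zz,[0,1,99,100]).round(1),"z",np.percentile(q[:,2],[0,1,99,100]).round(1))
```

```text
308 [-2, 0, 0, 9, 12, 9, 11, 13, 9, 9, 9, 14, 10, 10, 47, 47, 52, 52, 49, 51, 12, 10]
310 [-1, 48, 50, 50, 47, 48, 50, 10, 8, 7, 7, 11, 10, 12, 46, 49, 47, 48, 46, 47, 43, 9]
312 [-1, 48, 47, 48, 47, 46, 47, 33, 10, 8, 7, 8, 9, 11, 42, 42, 43, 42, 43, 41, 42, 10]
314 [-2, 44, 45, 42, 42, 43, 42, 32, 12, 12, 9, 9, 8, 11, 10, 20, 11, 11, 9, 9, 10, 9]
316 [0, -1, 29, 26, 17, 15, 11, 10, 9, 12, 10, 11, 12, 9, 11, 10, 12, 10, 8, 9, 9, 9]
318 [1, 0, 0, 9, 8, 10, 10, 10, 8, 9, 10, 9, 8, 11, 9, 11, 10, 12, 12, 9, 8, 8]
320 [-2, -2, 0, 11, 9, 9, 12, 10, 8, 11, 9, 9, 11, 10, 10, 10, 11, 11, 13, 8, 12, 10]
322 [0, 0, 0, 9, 8, 10, 9, 10, 9, 8, 8, 12, 11, 9, 12, 43, 42, 42, 44, 42, 44, 12]
324 [1, 0, 39, 42, 42, 41, 39, 35, 8, 9, 11, 9, 8, 11, 45, 49, 46, 46, 46, 46, 44, 11]
326 [-2, 44, 45, 46, 45, 45, 46, 37, 9, 10, 10, 11, 8, 10, 50, 50, 51, 50, 49, 50, 9, 9]
328 [0, 49, 50, 51, 53, 51, 49, 12, 11, 11, 10, 13, 10, 12, 9, 11, 11, 9, 9, 9, 9, 10]
330 [-2, 1, -1, 7, 9, 8, 7, 11, 11, 8, 7, 10, 10, 11, 10, 11, 11, 10, 9, 10, 11, 7]
[432.83328333 243.16527423   8.985956  ]
side 0.6 273 214 c [ 513.8 -194.9  103.7] n [ 0.855 -0.373  0.359] tilt 0.368 rms 1.49
yaw -0.412 y range [-29.9 -27.7  35.7  50.6  51.7] z range [-175.3 -171.5  -69.7  -69.2] z [ 34.6  37.5 133.1 133.3]
top 0.85 620 477 c [ 509.  -218.9  115.8] n [ 0.859 -0.337  0.385] tilt 0.395 rms 1.3
yaw -0.374 y range [-70.6 -67.6 -17.9  26.4  26.9] z range [-177.  -165.   -83.2  -82.3] z [ 49.6  61.  136.9 137.7]
```

View pics/crops.png

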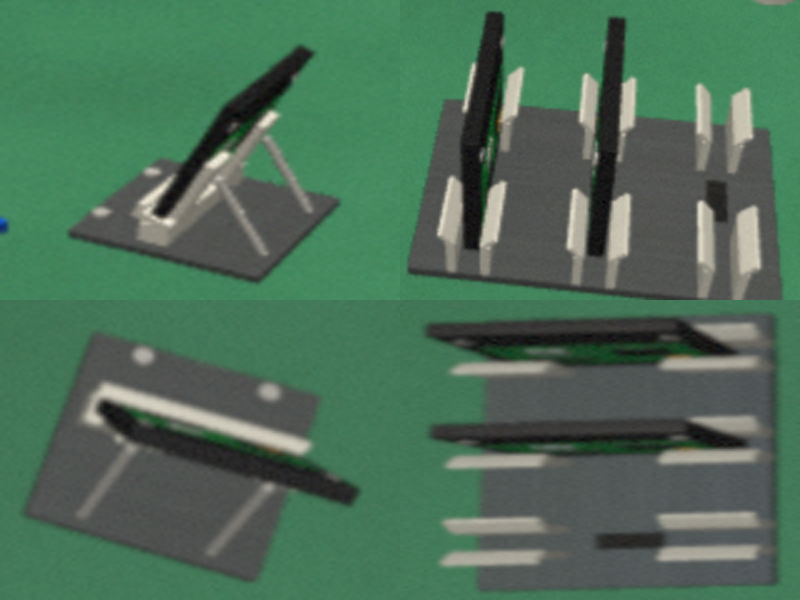

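The crops show the easel carrier with its black rim up and green board low, so it is right way up. The dark patch in slot 0 is flat at z≈10, so it is only a floor mark. Next I fit the carrier pose and the rack.

```bash
cat >> h.py <<'E'
from scipy.optimize import minimize
from scipy.spatial.transform import Rotation as R
BOX=np.array([[x,y,z] for x in(-5,5) for y in(-50,50) for z in(0,110)],float)
def fit_carrier(obs,p0,frame,hw=1.0):
    """obs: [(cam,mask,points)]; frame(p)->(R,t) carrier pose; box-surface distance + silhouette"""
    def cost(p):
        Rm,t=frame(p);c=0
        for n,m,P in obs:
            q=abs((P-t)@Rm-[0,0,55])-[5,50,55]
            d=np.linalg.norm(np.maximum(q,0),axis=1)+np.minimum(q.max(1),0)
            c+=np.minimum(abs(d),6).mean()
            h=cv2.convexHull(project(n,BOX@Rm.T+t).astype(np.float32))
            s=np.zeros((480*4,640*4),np.uint8);cv2.fillConvexPoly(s,np.round(h*4+1.5).astype(np.int32),255)
            s=cv2.resize(s,(640,480),interpolation=cv2.INTER_AREA)/255.
            c+=10*hw*abs(s-m).sum()/m.sum()
        return c
    s=np.vstack([p0]+[np.array(p0)+d for d in np.diag([8,8,.08,8][:len(p0)])])
    r=minimize(cost,p0,method="Nelder-Mead",options=dict(initial_simplex=s,xatol=.02,fatol=1e-3,maxiter=300))
    return r.x,r.fun
E
python3 - <<'E'
from h import *
W=np.load("W0.npz")
obs=[]
for n in("side","top"):
    for r in ctrl.outline_of("carrier",n):
        P=W[n][r["region"]];P=P[~np.isnan(P[:,0])];c=np.median(P,0)
        if 450<c[0]<600 and -320<c[1]<-150: obs.append((n,r["region"].astype(float),P));print(n,r["region"].sum());break
fr=lambda p:((R.from_euler("z",p[2])*R.from_euler("y",-.35)).as_matrix(),np.array([p[0],p[1],30.]))
for o in([obs] if len(obs)<2 else [obs,obs[:1],obs[1:]]):
    x,f=fit_carrier(o,[530,-232,-.38],fr);print([a[0] for a in o],x.round(3),round(f,3))
# rack
for n in("top","side"):
    w=W[n];ok=(abs(w[...,0]-505)<140)&(abs(w[...,1]-248)<95)
    b=w[ok&(w[...,2]>6)&(w[...,2]<14)][:,:2]
    print(n,"base rect",cv2.minAreaRect(b.astype(np.float32)))
    for sx in(434,):
        for ye,(a,bb) in {"lo":(180,225),"hi":(265,320)}.items():
            q=w[ok&(w[...,2]>44)&(w[...,2]<56)&(abs(w[...,0]-sx)<25)&(w[...,1]>a)&(w[...,1]<bb)]
            L=q[q[:,0]<sx];H=q[q[:,0]>=sx]
            print(ye,len(L),len(H),L.mean(0).round(1),H.mean(0).round(1),((L.mean(0)+H.mean(0))/2).round(1),q[:,1].min().round(),q[:,1].max().round())
    for sx in(505,573):
        q=w[(abs(w[...,0]-sx)<16)&(abs(w[...,1]-248)<70)&(w[...,2]>112)&(w[...,2]<128)]
        if len(q)>10: print("carrier top",len(q),q.mean(0).round(1),np.polyfit(q[:,1],q[:,0],1).round(3),q[:,1].min().round(),q[:,1].max().round())
print(ctrl.read_clock())
E
```

```text
side 466
top 836
['side', 'top'] [ 5.32297e+02 -2.33254e+02 -3.62000e-01] 5.594
['side'] [ 5.31906e+02 -2.32994e+02 -3.54000e-01] 3.486
['top'] [ 5.32294e+02 -2.34341e+02 -3.83000e-01] 1.336
top base rect ((503.0132751464844, 245.600830078125), (211.5094757080078, 131.335693359375), 0.9326502084732056)
lo 107 104 [421.  200.3  48.4] [446.6 199.5  48.3] [433.8 199.9  48.4] 180.0 220.0
hi 110 105 [419.2 289.1  48.1] [444.8 290.8  48.2] [432.  289.9  48.2] 268.0 311.0
carrier top 459 [502.9 240.4 119.7] [-1.80000e-02  5.07217e+02] 191.0 291.0
carrier top 429 [571.7 247.5 119.2] [-2.60000e-02  5.78211e+02] 197.0 297.0
side base rect ((502.78729248046875, 247.662841796875), (209.99081420898438, 131.71951293945312), 1.1973158121109009)
lo 108 81 [420.8 202.4  47.9] [446.5 203.1  47.9] [433.6 202.7  47.9] 180.0 221.0
hi 160 133 [419.6 291.5  47.9] [445.3 292.1  47.8] [432.5 291.8  47.8] 270.0 312.0
carrier top 462 [502.9 248.9 119.1] [-1.70000e-02  5.07056e+02] 194.0 294.0
carrier top 480 [572.3 254.2 118.8] [-1.60000e-02  5.76346e+02] 199.0 299.0
0.9
```

```bash
cat >> h.py <<'E'
def quat(Rm): return np.roll(R.from_matrix(Rm).as_quat(),1)
def tool(Rc,s): # carrier rotation -> tool rotation, z=-up, y=s*normal
    y=s*Rc[:,0];z=-Rc[:,2];return np.stack([np.cross(y,z),y,z],1)
Rp=R.from_euler("z",-.367).as_matrix()@R.from_euler("y",-.35).as_matrix();tp=np.array([532.2,-233.5,30])
Rr=R.from_euler("z",.019).as_matrix();tr=np.array([433.,246.7,10])
E
python3 - <<'E'
from h import *
q0=np.array(ctrl.read_qpos())
for s in(1,-1):
    for nm,Rc,t,h in(("pre",Rp,tp,220),("grasp",Rp,tp,84),("hover",Rr,tr,84+150),("down",Rr,tr,84)):
        q=ctrl.ik(t+h*Rc[:,2],quat(tool(Rc,s)));print(s,nm,None if q is None else np.round(q,2))
s=min((s for s in(1,-1)),key=lambda s:max(abs(np.array(ctrl.ik(tr+200*Rr[:,2],quat(tool(Rr,s))))[[3,5]])) if ctrl.ik(tr+200*Rr[:,2],quat(tool(Rr,s))) is not None else 99)
print("s",s);open("s.txt","w").write(str(s))
Q=quat(tool(Rp,s))
ctrl.grip(60);ctrl.move_to(tp+220*Rp[:,2],Q);ctrl.move_l(tp+130*Rp[:,2],v=150)
im,d=ctrl.get_image("side");np.savez("side1.npz",im=im,d=d);im2,d=ctrl.get_image("top")
a=cv2.resize(im[90:240,250:450,::-1],(400,300));b=cv2.resize(im2[180:330,370:570,::-1],(400,300))
cv2.imwrite("pics/pre.png",np.hstack([a,b]))
print(ctrl.read_clock(),np.round(ctrl.read_tcp_pos(),1),tp+130*Rp[:,2],ctrl.read_contact_force())
E
```

```text
1 pre [-0.03  0.01 -0.58  0.18 -0.66  2.68]
1 grasp [-0.09  0.25 -0.72  0.36 -0.27  2.53]
1 hover [ 0.84  0.16 -0.27  0.   -1.14  2.32]
1 down [ 0.84  0.32 -0.48  0.   -0.77  2.32]
-1 pre [-0.03  0.01 -0.58  0.18 -0.66 -0.46]
-1 grasp [-0.09  0.25 -0.72  0.36 -0.27 -0.61]
-1 hover [ 0.84  0.16 -0.27  0.   -1.14 -0.83]
-1 down [ 0.84  0.32 -0.48  0.   -0.77 -0.83]
s -1
4.125 [ 491.2 -217.7  153.3] [ 490.59173787 -217.50512458  152.11845267] [-1.2882355  -0.33099486  0.73258856]
```

View pics/pre.png

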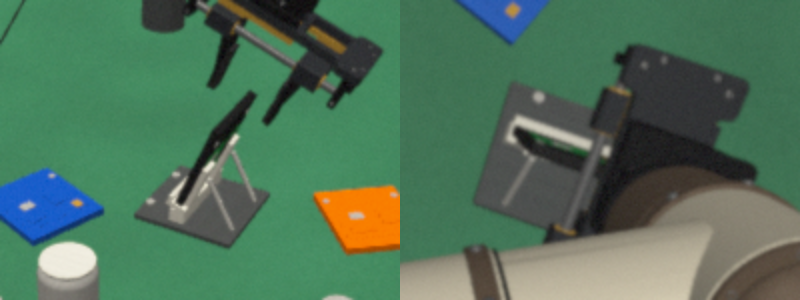

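The picture shows the fingers straddling the carrier's rim at side crop (235,95). They are parallel to the plate and it lies roughly between them, so I go on to the grasp.

Run:
```python
from h import *
c=ctrl.move_l(tp+84*Rp[:,2],v=80,contact_N=12);print("contact",c,np.round(ctrl.read_tcp_pos(),1),ctrl.read_clock())
if not c:
    ctrl.grip(0);print("w",ctrl.read_gripper_width(),"f",ctrl.read_gripper_force(),np.round(ctrl.read_contact_force(),1))
    p=np.array(ctrl.read_tcp_pos())
    ctrl.move_l(p+8*Rp[:,2],v=40);print(np.round(ctrl.read_contact_force(),1))
    ctrl.move_l(p+130*Rp[:,2],v=120);print("w",ctrl.read_gripper_width(),np.round(ctrl.read_contact_force(),1))
im,d=ctrl.get_image("side");cv2.imwrite("pics/lift.png",cv2.resize(im[20:260,220:540,::-1],(800,600)))
print(ctrl.read_clock())
```

```text
contact False [ 505.5 -223.2  109.3] 4.85
w 9.669066907249091 f 29.97807753039524 [ 0.7 -0.5 -0.4]
[ 0.9 -0.6 -1.3]
w 10.003659037355416 [-0.6  0.8 -2.4]
7.3
```

View pics/lift.png

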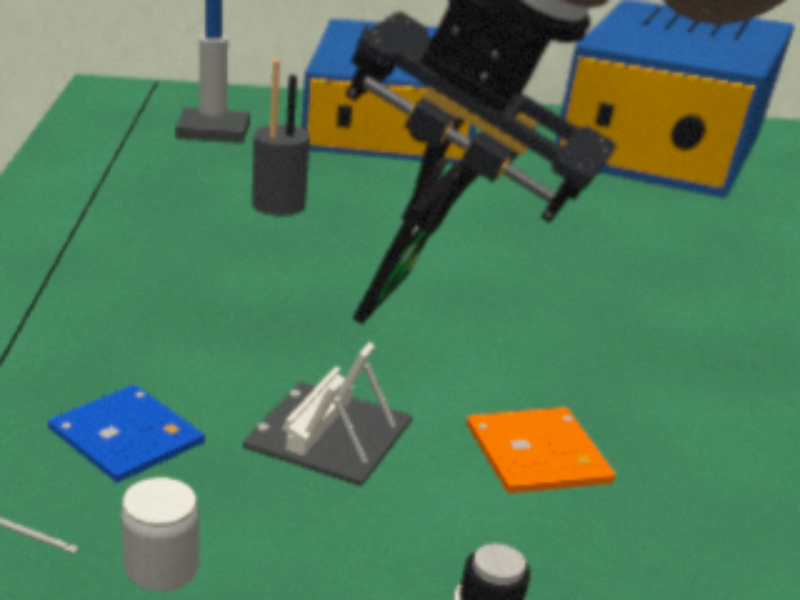

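The carrier is held in line with the fingers at (400,255) and the easel is empty. I carry it to hover over slot 0 and look at the offset there.

Run:
```python
from h import *
Q=quat(tool(Rr,-1))
ctrl.move_l(np.array(ctrl.read_tcp_pos())+[0,0,50],v=150)
ctrl.move_to(tr+[0,0,84+150],Q);ctrl.move_l(tr+[0,0,84+55],Q,v=120)
print(ctrl.read_gripper_width(),np.round(ctrl.read_tcp_pos(),1),tr+[0,0,84+55],np.round(ctrl.read_contact_force(),1))
ctrl.dwell(.2)
out=[]
for n,bx in(("side",(330,250,450,430)),("top",(110,240,260,352))):
    im,d=ctrl.get_image(n);np.savez(n+"2.npz",im=im,d=d);x=im[bx[1]:bx[3],bx[0]:bx[2],::-1];f=min(400/x.shape[1],560/x.shape[0])
    x=cv2.resize(x,None,fx=f,fy=f,interpolation=cv2.INTER_CUBIC);o=np.zeros((560,400,3),np.uint8);o[:x.shape[0],:x.shape[1]]=x[:560,:400];out.append(o)
    w=cloud(n,d)
    # carrier: points in the neighbourhood below the fingers, z 60..135
    ok=(abs(w[...,0]-433)<25)&(abs(w[...,1]-247)<70)
    q=w[ok&(w[...,2]>58)&(w[...,2]<140)]
    if len(q)>20:
        print(n,"carrier",len(q),np.percentile(q,[1,50,99],axis=0).round(1).tolist(),"x~(y,z)",np.linalg.lstsq(np.c_[q[:,1]-247,q[:,2]-100,np.ones(len(q))],q[:,0],rcond=None)[0].round(3))
    for a,b in((180,225),(265,320)):
        q=w[ok&(w[...,2]>44)&(w[...,2]<55)&(w[...,1]>a)&(w[...,1]<b)];L=q[q[:,0]<433];H=q[q[:,0]>=433]
        print(n,"walls",len(L),len(H),L.mean(0).round(1) if len(L) else 0,H.mean(0).round(1) if len(H) else 0)
cv2.imwrite("pics/hover.png",np.hstack(out));print(ctrl.read_clock())
```

```text
10.047062308746092 [433.6 247.  149.8] [433.  246.7 149. ] [-0.1 -0.4 -1.4]
side carrier 676 [[427.3, 204.3, 67.6], [437.1, 285.6, 102.5], [438.9, 298.2, 139.1]] x~(y,z) [-8.70000e-02  1.40000e-02  4.37889e+02]
side walls 0 83 0 [446.4 203.   48. ]
side walls 148 131 [419.4 292.5  48.1] [445.3 292.4  48. ]
top carrier 142 [[426.9, 196.1, 69.7], [429.3, 197.0, 112.2], [438.1, 248.3, 139.4]] x~(y,z) [-1.62000e-01 -1.50000e-02  4.24424e+02]
top walls 99 112 [420.8 200.4  48.8] [446.3 199.6  48.6]
top walls 0 0 0 0
10.6833
```

View pics/hover.png

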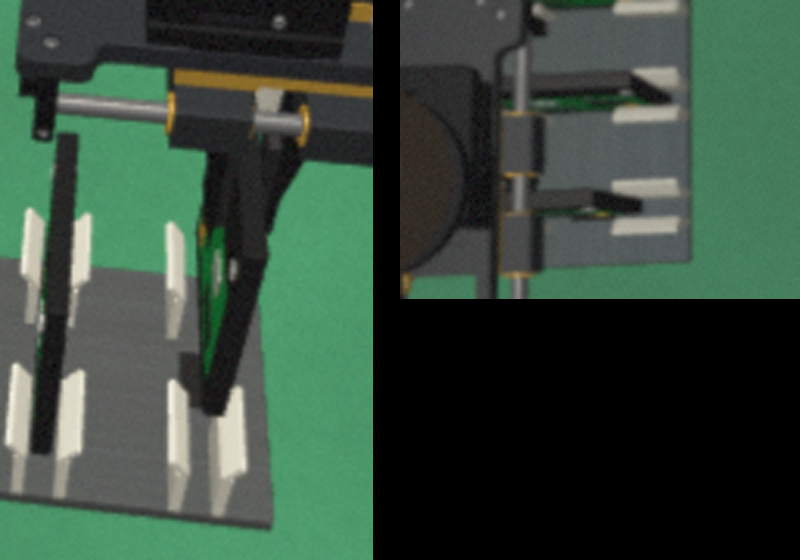

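The hover view shows the carrier over slot 0 at crop (215,400), between the wall tops. Its end edge looks slightly slanted, so I measure that from the end-face points.

Run:
```python
from h import *
w=cloud("side",np.load("side2.npz")["d"]);im=np.load("side2.npz")["im"].astype(int)
ok=(abs(w[...,0]-433)<25)&(w[...,1]>200)&(w[...,1]<304)&(w[...,2]>60)&(w[...,2]<170)
e=ok&(w[...,1]>293)
for z in range(60,175,8):
    q=w[e&(abs(w[...,2]-z)<4)]
    if len(q): print(z,len(q),q[:,0].min().round(1),q[:,0].mean().round(1),q[:,0].max().round(1),"y",q[:,1].mean().round(1))
q=w[e];print("end slope",np.polyfit(q[:,2]-70,q[:,0],1).round(3),q[:,2].min())
f=ok&(w[...,1]<290)&(w[...,2]<125)&(w[...,0]>433);q=w[f]
for _ in range(5):
    A=np.c_[q[:,1]-247,q[:,2]-70,np.ones(len(q))];s=np.linalg.lstsq(A,q[:,0],rcond=None)[0];r=q[:,0]-A@s;q=q[abs(r)<3]
print("face",len(q),s.round(3),r.std())
# rack reference: seated carrier in slot 1, same measures
ok=(abs(w[...,0]-503)<14)&(w[...,1]>288)&(w[...,1]<304)&(w[...,2]>15)&(w[...,2]<125);q=w[ok];print("ref slot1",len(q),np.polyfit(q[:,2]-70,q[:,0],1).round(3))
from h import ctrl
print(R.from_quat(np.roll(ctrl.read_tool_rot(),-1)).as_matrix().round(3).tolist(),tool(Rr,-1).round(3).tolist())
```

```text
68 17 428.2 432.3 436.5 y 297.1
76 29 427.2 432.2 437.1 y 296.8
84 29 427.6 432.7 436.9 y 296.8
92 31 427.0 432.2 436.8 y 297.0
100 30 427.2 432.2 436.8 y 296.7
108 33 427.1 432.4 436.8 y 297.0
116 32 426.8 432.5 436.8 y 297.1
124 35 427.6 432.4 436.8 y 296.9
132 34 427.1 432.3 436.8 y 296.6
140 33 427.0 432.3 436.7 y 297.1
148 36 426.9 432.1 436.9 y 296.9
156 39 427.1 432.2 437.6 y 297.0
164 41 426.9 432.3 436.6 y 296.9
172 9 427.0 431.5 436.2 y 297.3
end slope [-2.00000e-03  4.32404e+02] 65.81161202356135
face 304 [-2.00000e-02  8.00000e-03  4.37767e+02] 0.29466978385863607
ref slot1 478 [ -0.   502.48]
[[0.019, -1.0, 0.001], [-1.0, -0.019, 0.001], [-0.001, -0.001, -1.0]] [[0.019, -1.0, -0.0], [-1.0, -0.019, -0.0], [0.0, -0.0, -1.0]]
```

The carrier is vertical and centred on the slot to within about 0.3 mm, so I lower it.

Run:
```python
from h import *
p=np.array(ctrl.read_tcp_pos());p[:2]=tr[:2]+[0,0]
c=ctrl.move_l([433,246.7,149-46],v=60,contact_N=15);print(c,np.round(ctrl.read_tcp_pos(),1),np.round(ctrl.read_contact_force(),1))
if not c:
    c=ctrl.move_l([433,246.7,149-62],v=15,contact_N=6);print(c,np.round(ctrl.read_tcp_pos(),1),np.round(ctrl.read_contact_force(),1),ctrl.read_gripper_width())
im,d=ctrl.get_image("side");w=cloud("side",d)
q=w[(abs(w[...,0]-433)<12)&(w[...,1]>290)&(w[...,1]<304)&(w[...,2]>14)&(w[...,2]<130)]
print("end",len(q),np.polyfit(q[:,2]-70,q[:,0],1).round(3),np.percentile(q[:,2],[0,1,99,100]).round(1),q[:,1].mean());print(ctrl.read_clock())
```

```text
False [433.3 247.  103.3] [ 0.3  0.2 -1.9]
True [433.1 246.5  94.1] [ 0.6 -1.3  4.8] 9.857785019060362
end 523 [8.00000e-03 4.31924e+02] [ 14.5  15.5 120.3 121.1] 296.283530834109
12.3167
```

Run:
```python
from h import *
ctrl.grip(40);print(ctrl.read_gripper_width())
p=np.array(ctrl.read_tcp_pos());ctrl.move_l(p+[0,0,130],v=120)
ctrl.move_to([450,0,300],quat(tool(Rr,-1)));ctrl.dwell(.3)
out=[]
for n,bx in(("side",(250,230,430,430)),("top",(110,200,260,360))):
    im,d=ctrl.get_image(n);out.append(cv2.resize(im[bx[1]:bx[3],bx[0]:bx[2],::-1],(400,450),interpolation=cv2.INTER_CUBIC));w=cloud(n,d)
    for x0 in(433,502.5,572):
        q=w[(abs(w[...,0]-x0)<16)&(abs(w[...,1]-247)<75)&(w[...,2]>112)&(w[...,2]<130)]
        if len(q)>5: print(n,len(q),q.mean(0).round(1),q[:,1].min().round(),q[:,1].max().round(),np.percentile(q[:,2],[50,99]).round(1))
cv2.imwrite("pics/done.png",np.hstack(out));print(ctrl.read_clock())
```

```text
40.10763677983701
side 522 [432.9 253.  118.9] 197.0 298.0 [119.4 121.5]
side 465 [502.9 249.3 119.1] 194.0 294.0 [119.3 121.3]
side 482 [572.3 254.2 118.8] 198.0 299.0 [119.1 121.2]
15.7667
```

View pics/done.png

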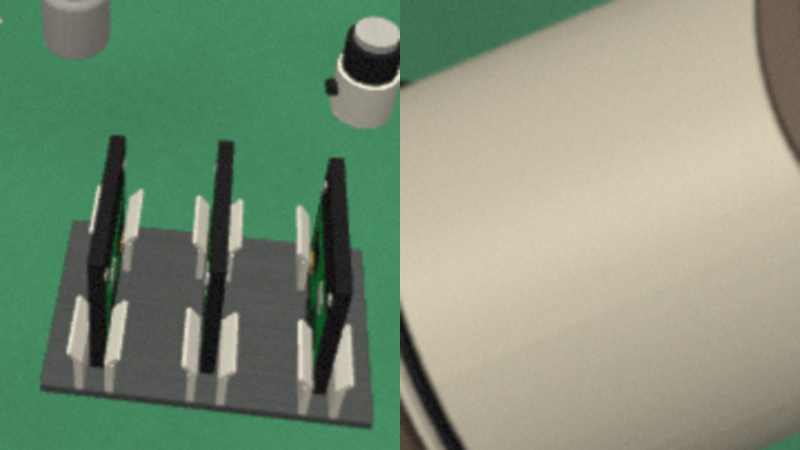

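The carrier stands upright in slot 0 at crop (335,270), with its top at the same height as the other two (z≈119). It spans y 197–298, inside the rack's 182–312, and the neighbours have not moved.

```bash
python3 -c "
from station import ctrl
print(ctrl.hand_in())"
```

```text
the job is handed in; nothing more can be done
None
```

The carrier is standing upright, right way up and fully seated in the empty slot (slot 0), inside both ends of the rack; the two carriers beside it did not move, and I handed the job in at about 16 s of the 48 s allowed.

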